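# Seat the drive card in the service frame's card guides

### The job

Two spare circuit cards of the milling machine's control stand in wooden holders. Take the wider one, slide it edgewise down into the two upright card guides of the service frame, and press it fully home so that it pushes the raised contact bar at the bottom down and stands on its stops; then let go. Leave the narrower card standing in its holder.

Things in the scene. Friction and masses are not known exactly. Their poses are not given: they have to be found in the camera images.
- wide_card_mid (a point): the wider card, to be fitted: upright grey circuit card, board 120 mm wide (y), 4 mm thick (x), 90 mm tall, lower corners bevelled 8 mm, shields on both faces; on top a black grip bar 14 mm thick (x), 70 mm long (y), 28 mm tall. 118 mm high over all, about 0.13 kg. The point is its centre, 59 mm above its lower edge, 45 mm below the grip bar's middle; z up.
- narrow_card_mid (a point): the narrower card, to be left alone: upright grey circuit card, board 90 mm wide (y), 4 mm thick (x), 90 mm tall, lower corners bevelled 8 mm, shields on both faces; on top a black grip bar 14 mm thick (x), 70 mm long (y), 28 mm tall. 118 mm high over all, about 0.13 kg. The point is its centre, 59 mm above its lower edge, 45 mm below the grip bar's middle; z up.
- holder_w: wooden holder of the wide card, fixed, 70 (x) by 150 (y) by 40 mm tall, origin under its centre. The wide card stands loose in its slot (6 mm wide, 30 mm deep, along y), lower edge 10 mm above the worktop. It may be left or right of the frame, the narrow card's holder on the other side.
- holder_n: wooden holder of the narrow card, fixed, 70 (x) by 120 (y) by 40 mm tall, origin under its centre. The narrow card stands loose in its slot (6 mm wide, 30 mm deep, along y), lower edge 10 mm above the worktop. It may be left or right of the frame, the wide card's holder on the other side.
- frame: the service frame, fixed: aluminium base plate 140 (x) by 190 (y) by 10 mm, origin under its centre on the worktop, z up, x pointing away from the robot. On it one pair of rigid upright grey card guides is clamped, facing each other along y. The pair as a whole may stand anywhere from x = -25 to +25 mm, square to the base; where is not given: it must be seen or felt.
- guide_mouth (a point): point of the base's frame: x = y = 0, at the height of the guides' low cheeks (85 mm). Each guide's slot is 6.5 mm wide in x, its floor at y = +-61.5 mm; cheeks 10 mm thick in x span |y| = 50 to 62 mm. The guides are centred on this point in y, but in x are up to 25 mm off it either way. The near (-x) cheeks end at this height.
- guide_top (a point): point of the base's frame: x = y = 0, at the height of the tall, far (+x) cheeks' tops (110 mm). A card held upright with its lower edge between 85 and 110 mm and moved in +x meets these two cheeks with its face; its middle plane is then 1.25 mm beyond the slots' middle.
- card_stop (a point): point of the base's frame: x = y = 0, at the height (30 mm) of the rigid stops that carry the seated card's lower edge (its centre is then at 89 mm). The stops, |y| = 39 to 49 mm, and the contact bar belong to the guides and lie centred under the slots.
- contact_bar (a joint): how far the brass contact bar (10 mm by 74 mm, at the bottom between the guides) is pressed down, m: 0 = up, its top 38 mm above the worktop; 0.008 = pressed by a fully seated card. It resists with about 10 N, more if pushed fast, and stays where it is pushed; a card's own weight does not move it.

How it is judged (in metres and radians):
On the way, in this order (a step that is already met when the one before it is completed fails the run):
1. the wide card is lifted clear of its holder (height (world z) of wide_card_mid above 0.115 m), for 0.1 s.
2. the wide card is down in the guides, and begins to press the contact bar down (value of joint contact_bar above 0.001 m and z of wide_card_mid in the frame of frame below 0.099 m and x of wide_card_mid in the frame of frame between -0.029 and 0.029 m and y of wide_card_mid in the frame of frame between -0.004 and 0.004 m), for 0.1 s.
At the end, for the whole second after the job is handed in: The wide card stands released and still in both guides, lower edge on the stops within 2.5 mm, contact bar down over 6.5 mm, upright and square within about 3 degrees, within 4 mm of the middle along y; the narrow card is still in its holder within 20 mm of where it was (value of joint contact_bar above 0.0065 m and x of wide_card_mid in the frame of frame between -0.029 and 0.029 m and y of wide_card_mid in the frame of frame between -0.004 and 0.004 m and z of wide_card_mid in the frame of frame between 0.085 and 0.0915 m and angle between wide_card_mid's own z axis and vertical below 0.06 rad and angle between the y axis of wide_card_mid and the y axis of frame, either way round below 0.05 rad and height (world z) of narrow_card_mid between 0.06 and 0.08 m and distance of narrow_card_mid from where it was at the start of the episode below 0.02 m and velocity of joint contact_bar below 0.01 m/s); the robot touches nothing.
It fails at once if the narrow card is taken out of its holder or knocked over (distance of narrow_card_mid from where it was at the start of the episode above 0.03 m).
It also fails if it takes over 51 s, if anything falls off the work surface, if the arm or the gripper's body presses on something with over 40 N, if the wrist force passes 120 N, or if a joint passes its speed limit or range.

### The arm

A 7-joint arm with a two-finger parallel gripper is mounted at the origin on a cart in front of the work surface, level with it; the furniture and walls round the work are solid. World frame = base frame: x ahead of the robot, y to its left, z up, the work surface at z = 0. Lengths are in mm, angles in degrees, forces in N, time in s.
With the tool pointing down it reaches from about 350 to 900 mm from the base axis. Payload 19.9 kg.
Tool frame: the origin (TCP) lies at the very end of the fingers, on their centre line; the grasp point (between the pads) lies 19 mm behind it; z points along the fingers, y is the line along which they close (so a half turn about z gives the same grasp; the last joint's range is limited). The gripper opens to 94 mm and grips with 3 to 60 N. Pads are 16 mm wide; open, the fingers measure 119 mm over their backs; the gripper's body (75 mm by 177 mm) begins 78 mm behind the grasp point.
Start: joints at [-79.383, 23.915, -0.59, 92.452, 0.269, 63.638, -3.037], TCP at [140.53, 608.972, 173.225] pointing down, gripper open.
Joint ranges: [-161.28, 161.28], [-22.2, 115.67], [-73.04, 71.86], [3.21, 147.25], [-68.34, 248.33], [10.77, 114.83], [-161.83, 161.83]. Speed limits (degrees/s): [108.29, 108.29, 136.94, 136.94, 172.46, 172.46, 172.46].

### API

Orientations are given as [roll, pitch, yaw] about the fixed x, y, z axes, in that order (R = Rz(yaw) Ry(pitch) Rx(roll)).
In Python, from cell import robot, optics, ticket gives the robot as it stands.
- The arm moves only by the shell command python3 -m creep 'ROWS'. ROWS is JSON, a list of rows, each a list of 7 numbers: the gripper's target within -1 to 1 (shut at 1, half-way at 0, fully open at -1), then the shift along the tool's x, y, z in mm, then the turn, a rotation vector about the tool's x, y, z in degrees. A call has 1 to 12 rows; each row is the pose to reach, as a shift and turn from the pose commanded when the call began, along the tool's axes at that moment; what a row does not reach only later rows make up. A row lasts 1/8 s, in which the tool goes at most 62.5 mm and 10.7 degrees, less where a joint would pass 70% of its speed; a pose out of reach is approached as far as the arm can. A call with a gripper value outside its range is refused whole. The fingers move at their own pace and stop on an object; the grip force is fixed at half the most. Time passes only in rows, so rows that repeat a pose let the fingers close. It gives the time, the measured TCP pose, the force, the opening and the grip force at its end, in the units of the state.
- robot.sense(): the state, without advancing time (a new reading comes with each control period).
- optics.camera(name): name is "side" or "top" or "wrist"; returns a dict with "frame" (480x640x3 uint8, blue, green, red), "mtx" (3x3 intrinsics, pixels), "k1" (the pictures are not rectified: a ray, as slopes to the right and down, at radius r is drawn at 1 + k1 r^2 times it, then the intrinsics apply), "cam_to_world" (4x4, takes a point from camera to world coordinates); the wrist camera has in their place "mount" (4x4, takes a point from camera to tool coordinates, whose origin is the TCP and whose axes are the flange's). Camera axes: x right, y up, looking along -z (the intrinsics and any distortion apply to the point x, -y, -z); pixel columns grow to the right and rows downward; lengths in mm; the calibration is good to about 2 mm. A picture is of the moment at which its call begins: read the wrist's pose just before it. There is no depth.
- ticket.hand_in(): hands the job in; it is judged then, once.
The state is a dict: "clock": time; "q": joint angles; "joint_velocities": joint speeds; "tau": joint torques, N m; "tcp_pos": TCP position; "orientation": TCP orientation; "wrist_force": force on the tool from outside, world axes, zero at the start; "moment": the same for the moment, N m; "grip_width": finger opening in mm; "finger_force": force on a finger pad.
Only numpy, scipy, OpenCV 4.12 (cv2) and the standard library are available. Lean on these libraries where they do the work, as an engineer would, in place of code of your own. Each camera call takes 0.05 s, during which the arm holds its last target. There are 200 camera calls.

## Working session

There is one attempt and no reset: what is moved stays moved. The work goes in short steps, Python scripts to look and compute and a shell command to move; the robot and the scene stay as the last step left them, time stands still between calls to the robot, and variables do not carry over. Pictures are saved under pics/ and viewed, at most 10 in all, crops included, and the job is handed in when it is done.

```bash
mkdir -p pics
cat > h.py <<'E'
import numpy as np, cv2
from cell import robot, optics, ticket
from scipy.spatial.transform import Rotation as R
def tool():
    s=robot.sense();T=np.eye(4);T[:3,:3]=R.from_euler('xyz',s['orientation'],degrees=True).as_matrix();T[:3,3]=s['tcp_pos'];return T
def grab(name,fn):
    T=tool();c=optics.camera(name);cv2.imwrite('pics/'+fn+'.png',c['frame'])
    M=T@np.array(c['mount']) if name=='wrist' else np.array(c['cam_to_world'])
    np.savez('pics/'+fn,K=c['mtx'],k1=c['k1'],M=M)
def ray(fn,u,v):
    d=np.load('pics/'+fn+'.npz');k=float(d['k1']);K=d['K']
    p=cv2.undistortPoints(np.array([[[u,v]]],float),K,np.array([k,0,0,0.]))[0,0]
    M=d['M'];r=M[:3,:3]@np.array([p[0],-p[1],-1]);return M[:3,3],r
def onz(fn,u,v,z):
    o,r=ray(fn,u,v);return o+r*(z-o[2])/r[2]
def tri(*a):
    A=0;b=0
    for fn,u,v in a:
        o,r=ray(fn,u,v);r=r/np.linalg.norm(r);P=np.eye(3)-np.outer(r,r);A=A+P;b=b+P@o
    return np.linalg.solve(A,b)
E
python3 - <<'E'
from h import *
grab('top','top1');grab('side','side1')
print(robot.sense()); 
for f in('top1','side1'): print(np.load(f'pics/{f}.npz')['M'])
E
```

```text
{'clock': 0.1, 'q': array([-79.38356537,  23.94530669,  -0.59117521,  92.48065496,
         0.2684872 ,  63.63947796,  -3.03504109]), 'joint_velocities': array([-0.01382618, -0.04543437, -0.03762278, -0.06663797,  0.02632305,
        0.0187544 ,  0.03761424]), 'tau': array([ 2.57716194e-03, -8.52579045e+01,  6.41419329e-01, -4.26696503e+01,
       -4.87092021e-02,  1.63384771e-02,  1.42437266e-04]), 'tcp_pos': array([140.4488361 , 608.6308634 , 172.69072622]), 'orientation': array([-1.79936058e+02,  3.89329686e-03,  1.67008307e+02]), 'wrist_force': array([-0.35385727,  0.24009445, -0.6037611 ]), 'moment': array([-0.0048059 ,  0.03566353, -0.01431999]), 'finger_force': 0.0, 'grip_width': 93.85466156345764}
[[ 2.20900241e-03  9.97899313e-01 -6.47462915e-02  4.58162375e+02]
 [-9.99802079e-01  3.48409140e-03  1.95873335e-02  1.90279576e+01]
 [ 1.97717687e-02  6.46902084e-02  9.97709504e-01  1.03701234e+03]
 [ 0.00000000e+00  0.00000000e+00  0.00000000e+00  1.00000000e+00]]
[[ 6.82982445e-01  6.01888353e-01 -4.13842229e-01  8.49117093e+01]
 [-7.30305152e-01  5.52013190e-01 -4.02412504e-01 -4.55676903e+02]
 [-1.37610300e-02  5.77071788e-01  8.16577483e-01  1.00486694e+03]
 [ 0.00000000e+00  0.00000000e+00  0.00000000e+00  1.00000000e+00]]
```

View pics/top1.png

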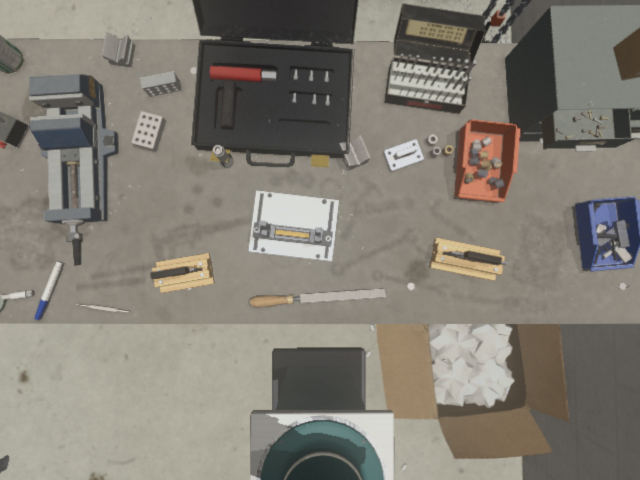

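View pics/side1.png

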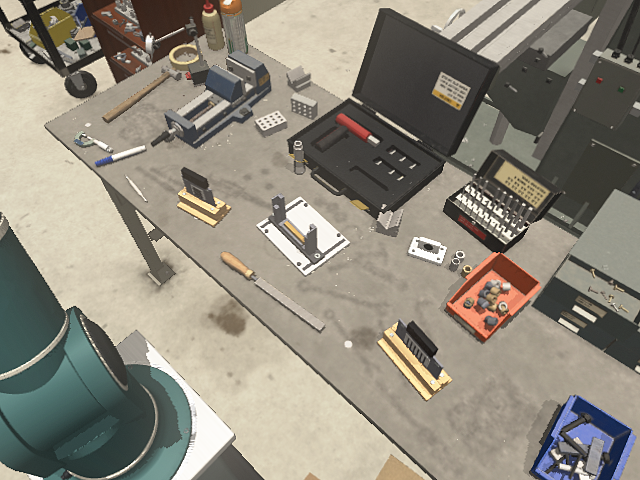

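Top view: frame base at about (294,225), with one holder at about (182,270) and one at about (468,257). In the side view the right one, at (415,355), looks longer. I'll enlarge both to measure them.

Run:
```python
from h import *
t=cv2.imread('pics/top1.png');s=cv2.imread('pics/side1.png')
z=lambda i,x,y,w,h:cv2.resize(i[y:y+h,x:x+w],(400,300),interpolation=cv2.INTER_CUBIC)
a=np.vstack([np.hstack([z(t,420,225,100,75),z(s,365,310,100,75)]),np.hstack([z(t,244,185,100,75),z(s,255,190,100,75)])])
cv2.imwrite('pics/c1.png',a)
```

```text
(no output)
```

View pics/c1.png

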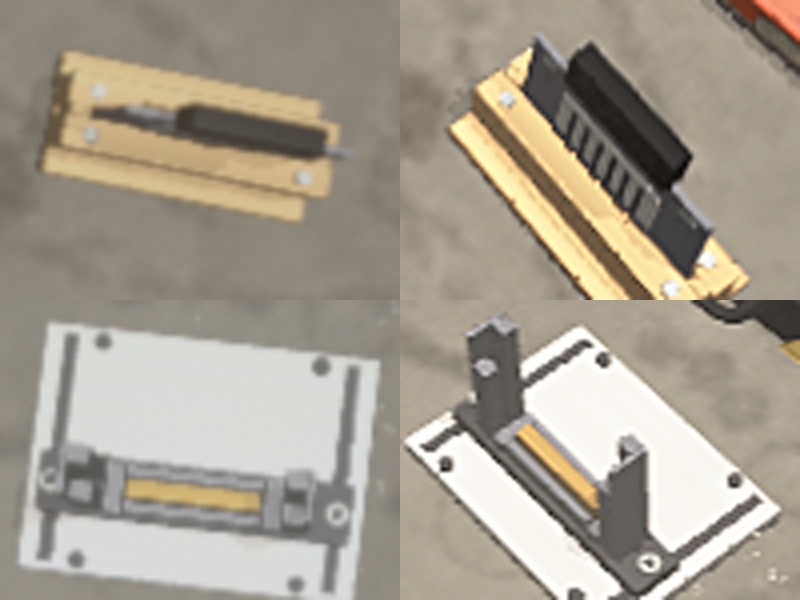

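The crop shows the grip bar's top centred near top(483.5,257.5) and side(422.5,336). The frame plate corners in the top view are about (256.5,190.5), (339,200), (332.8,260) and (249,251).

Run:
```python
from h import *
print('bar',tri(('top1',483.5,257.5),('side1',422.5,336)))
c=[onz('top1',u,v,10)[:2] for u,v in[(256.5,190.5),(339,200),(332.8,260),(249,251)]]
print('plate',np.mean(c,0),[np.linalg.norm(c[i]-c[i-1]) for i in range(4)])
d=c[0]-c[1]+c[3]-c[2];print('yaw(y axis)',np.degrees(np.arctan2(-d[0],d[1])))
f=lambda x,y:onz('top1',420+x/4,225+y/4,30)[:2]
h=[f(62,52),f(340,125),f(325,197),f(42,172)];print('holder',np.mean(h,0),h)
d=onz('top1',420+192/4,225+106/4,128)-onz('top1',420+325/4,225+131/4,128);print('bar len',np.linalg.norm(d),np.degrees(np.arctan2(-d[0],d[1])))
# bar in crop c1 lower-left: contact bar
for n,(x,y),z in[('brass',(192,493),38),('brL',(126,488),38),('brR',(260,500),38)]: print(n,onz('top1',244+x/4,185+(y-300)/4,z)[:2])
for p in ((182,265),): print('left bar',onz('top1',*p,128))
g=lambda a,b:onz('top1',*a,20)-onz('top1',*b,20)
print('left holder len',np.linalg.norm(g((152,262),(211,253))))
T=tool();print(np.array(optics.camera('wrist')['mount']).round(2))
```

```text
bar [ 492.09224893 -322.91077074  127.14210057]
plate [566.25428721  61.82141457] [np.float64(137.51405389199883), np.float64(187.4094669800036), np.float64(136.3302760061343), np.float64(188.49939381108533)]
yaw(y axis) -6.142575367461463
holder [ 490.54469295 -323.54563364] [array([ 537.12844795, -251.43982374]), array([ 497.10053385, -406.32552467]), array([ 457.21767491, -396.98936498]), array([ 470.7321151 , -239.42782115])]
bar len 68.1587276379654 -10.422867104346476
brass [545.71389203  65.72582049]
brL [548.31212125 101.72236231]
brR [542.02246172  28.60248529]
left bar [474.18453849 277.81198057 128.        ]
left holder len 131.0480001733223
[[  -0.      0.96    0.28   83.12]
 [   1.      0.     -0.      0.78]
 [  -0.      0.28   -0.96 -212.3 ]
 [   0.      0.      0.      1.  ]]
```

Bar top is near (492,-323,127) on the right holder, which is the wide one; frame yaw is about -6°. I'll move over the frame for a closer look on the way.

```bash
python3 -m creep '[[-1,-20,-16,-40,0,0,5],[-1,-60,-50,-80,0,0,12],[-1,-110,-90,-110,0,0,20],[-1,-160,-130,-127,0,0,28],[-1,-210,-172,-127,0,0,36],[-1,-255,-210,-127,0,0,44],[-1,-300,-246,-127,0,0,52],[-1,-350,-287,-127,0,0,60],[-1,-400,-328,-127,0,0,68],[-1,-450,-370,-127,0,0,75],[-1,-490,-402,-127,0,0,80],[-1,-506,-415,-127,0,0,83]]' && python3 -m creep '[[-1,0,0,0,0,0,0],[-1,0,0,0,0,0,0]]'
python3 - <<'E'
from h import *
grab('wrist','w1');print(robot.sense()['tcp_pos'],robot.sense()['orientation'],robot.sense()['q'])
E
```

```text
clock: 1.65
tcp_pos: [541.5, 87.6, 300.2]
orientation: [180.0, 0.1, 83.7]
wrist_force: [-0.3, 0.4, 0.4]
grip_width: 93.8
finger_force: 0.0
clock: 1.9
tcp_pos: [539.7, 92.1, 300.1]
orientation: [-180.0, -0.0, 84.1]
wrist_force: [1.1, 0.8, 0.8]
grip_width: 93.9
finger_force: 0.0
[539.65406135  92.29264755 300.18489442] [-1.79976277e+02 -2.04699459e-02  8.41565808e+01] [-41.79768492  11.65763426  34.1985335   94.7419177   -6.75752261
  75.68825107 -12.31575637]
```

View pics/w1.png

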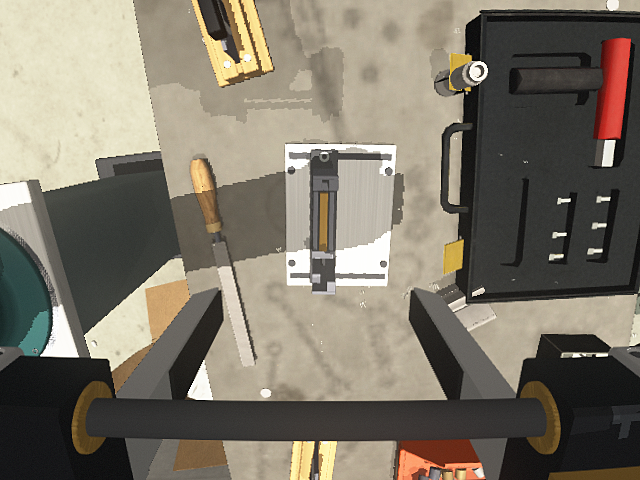

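The wrist picture shows the frame at (340,215), with the brass bar at about (323,222) and the guides at (324,165) and (323,270). I'll measure these by colour.

Run:
```python
from h import *
im=cv2.imread('pics/w1.png');hsv=cv2.cvtColor(im,cv2.COLOR_BGR2HSV)
def rect(mask,x0,y0,x1,y1):
    m=np.zeros_like(mask);m[y0:y1,x0:x1]=mask[y0:y1,x0:x1]
    n,l,st,_=cv2.connectedComponentsWithStats(m);i=1+st[1:,4].argmax()
    return cv2.boxPoints(cv2.minAreaRect(np.argwhere(l==i)[:,::-1].astype(np.float32)))
b=cv2.inRange(hsv,(12,80,60),(32,255,255))
p=cv2.inRange(hsv,(0,0,120),(179,60,255))  # plate
B=rect(b,310,180,340,260);print(B.round(1))
W=np.array([onz('w1',u,v,38)[:2] for u,v in B]);print('brass',W.round(1),W.mean(0))
a=im[130:300,275:410];cv2.imwrite('pics/c2.png',cv2.resize(a,None,fx=3.5,fy=3.5,interpolation=cv2.INTER_CUBIC))
```

```text
[[319. 192.]
 [327. 192.]
 [327. 251.]
 [319. 251.]]
brass [[544.8 107. ]
 [554.5 106. ]
 [547.4  31.3]
 [537.3  32.4]] [545.96562678  69.17749583]
```

View pics/c2.png

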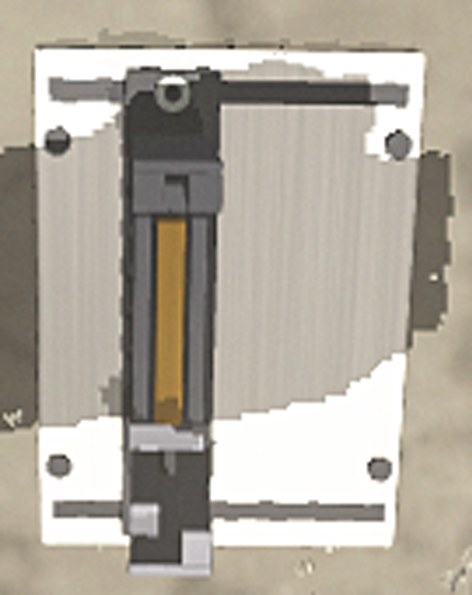

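```bash
python3 -m creep '[[-1,-30,0,0,0,0,0],[-1,-80,-1,5,0,0,1],[-1,-135,-2,15,0,0,2],[-1,-190,-3,25,0,0,3],[-1,-245,-4,35,0,0,4],[-1,-300,-5,45,0,0,4.5],[-1,-350,-6,50,0,0,4.5],[-1,-390,-6,50,0,0,4.5],[-1,-410,-6,50,0,0,4.5],[-1,-410,-6,50,0,0,4.5],[-1,-410,-6,50,0,0,4.5]]'
python3 - <<'E'
from h import *
c=np.array([onz('w1',275+x/3.5,130+y/3.5,10)[:2] for x,y in[(37,47),(425,50),(398,545),(43,545)]])
print('plate',c.round(1),c.mean(0))
grab('wrist','w2');print(robot.sense()['tcp_pos'],robot.sense()['orientation'],robot.sense()['q'])
E
```

```text
clock: 3.32
tcp_pos: [492.1, -314.6, 250.3]
orientation: [180.0, -0.0, 79.6]
wrist_force: [-0.6, -0.6, 0.7]
grip_width: 93.8
finger_force: 0.0
plate [[509.1 168. ]
 [647.3 153. ]
 [627.7 -35.9]
 [488.  -21.4]] [568.03467453  65.91118273]
[ 492.13254699 -314.63913334  250.32072739] [ 1.79988025e+02 -3.95013630e-02  7.96348559e+01] [ -5.87261965  20.59785818  46.14259135  94.23072662 -15.5286314
  71.82274408  32.96886555]
```

View pics/w2.png

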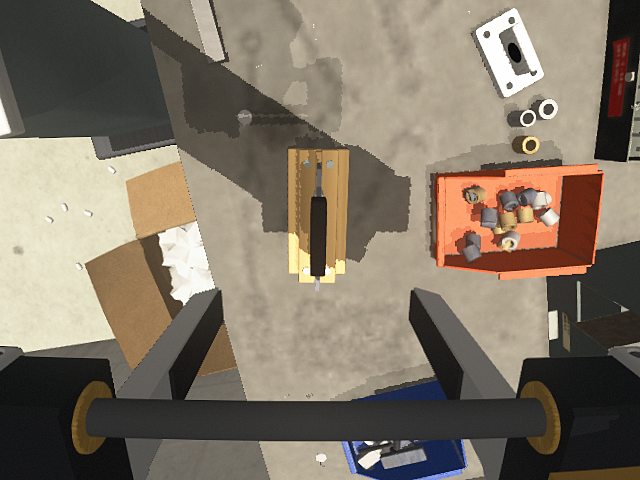

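The bar sits at columns 311–326, rows 196–276, already parallel to the fingers. The holder is around (318,215).

Run:
```python
from h import *
im=cv2.imread('pics/w2.png');g=im.max(2)
for r in (200,205,215,225,235,245,255,265,272): print(r,np.flatnonzero(g[r,300:340]<45)+300)
for c in (314,318,322):print(c,np.flatnonzero(g[180:290,c]<45)[[0,-1]]+180)
for u,v in[(311.5,197),(326,197),(325.5,275),(311,275),(318.5,236)]:print(onz('w2',u,v,128)[:2].round(1))
print(tri(('w2',318.5,236),('top1',483.5,257.5),('side1',422.5,336)), tri(('w2',318.5,236),('top1',483.5,257.5)))
T=tool();
for u,v in[(318.5,197),(318.5,275)]:print((np.linalg.inv(T)@np.r_[onz('w2',u,v,128),1]).round(1))
```

```text
200 [312 313 314 315 316 317 318 319 320 321 322 323 324 325]
205 [311 312 314 315 316 317 318 319 321 322 323 324 325 326]
215 [311 312 316 317 318 319 320 321 322 324 325 326]
225 [311 312 320 322 324 325]
235 [311 313 324 325]
245 [311 325]
255 [311 325]
265 [311 324]
272 [311 324]
314 [197 275]
318 [197 221]
322 [197 275]
[ 493.6 -283.4]
[ 505.9 -285.6]
[ 493.1 -355.9]
[ 480.1 -353.6]
[ 493.4 -318.6]
[ 492.83152023 -321.89352583  124.93710535] [ 492.03209927 -318.44048744  132.8068848 ]
[ 30.9   1.9 122.3   1. ]
[-40.5   2.  122.3   1. ]
```

```bash
python3 -m creep '[[-1,-5,2,20,0,0,0],[-1,-5,2,55,0,0,0],[-1,-5,2,95,0,0,0],[-1,-5,2,130,0,0,0],[-1,-5,2,148,0,0,0],[-1,-5,2,152,0,0,0],[-1,-5,2,152,0,0,0],[0.3,-5,2,152,0,0,0],[0.7,-5,2,152,0,0,0],[1,-5,2,152,0,0,0],[1,-5,2,152,0,0,0],[1,-5,2,152,0,0,0]]'; python3 -m creep '[[1,0,0,0,0,0,0],[1,0,0,0,0,0,0],[1,0,0,0,0,0,0]]'
```

```text
clock: 4.88
tcp_pos: [492.6, -321.6, 98.4]
orientation: [180.0, 0.0, 79.5]
wrist_force: [-0.4, 0.2, -0.1]
grip_width: 47.6
finger_force: 0.0
clock: 5.25
tcp_pos: [492.5, -321.6, 98.3]
orientation: [-180.0, 0.0, 79.5]
wrist_force: [0.3, 0.2, 0.4]
grip_width: 17.5
finger_force: 0.0
```

```bash
python3 -m creep '[[1,0,0,0,0,0,0],[1,0,0,0,0,0,0],[1,0,0,0,0,0,0],[1,0,0,0,0,0,0]]'
```

```text
clock: 5.75
tcp_pos: [492.5, -321.6, 98.3]
orientation: [180.0, 0.0, 79.5]
wrist_force: [0.5, -0.3, 0.3]
grip_width: 0.5
finger_force: 0.0
```

Run:
```python
from h import *
grab('wrist','w3');grab('side','s3')
a=cv2.imread('pics/w3.png')[120:480,180:480];b=cv2.imread('pics/s3.png')[250:430,330:530]
cv2.imwrite('pics/c3.png',np.hstack([a,cv2.resize(b,(400,360),interpolation=cv2.INTER_CUBIC)]));print(robot.sense()['grip_width'],tool())
```

```text
0.6435276971069884 [[ 1.82090247e-01  9.83281822e-01  2.38305003e-06  4.92539471e+02]
 [ 9.83281815e-01 -1.82090245e-01 -1.18004332e-04 -3.21602265e+02]
 [-1.15597585e-04  2.38306477e-05 -9.99999993e-01  9.83112325e+01]
 [ 0.00000000e+00  0.00000000e+00  0.00000000e+00  1.00000000e+00]]
```

View pics/c3.png

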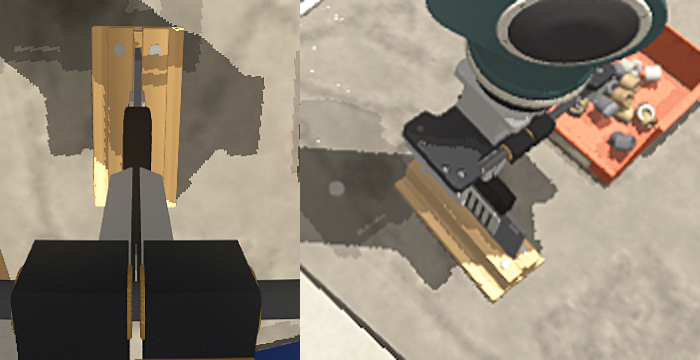

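The fingers are shut on nothing. The bar's far end shows at w3 (318,227) and its middle is hidden. I'll work out where the bar and pads really are.

Run:
```python
from h import *
Ti=np.linalg.inv(tool())
for n,u,v,z in[('far end L',304,227,128),('far end R',331,227,128),('finger tip',318,288,98.3),('holder far L',273,146,40),('holder far R',364,146,40)]:
    p=onz('w3',u,v,z);print(n,p.round(1),(Ti@np.r_[p,1]).round(1))
d=np.load('pics/w3.npz');print(d['K'],d['k1'],d['M'])
for n,z,u,v in[('w2 holder far L',40,288,149),('R',40,350,149)]:print(n,onz('w2',u,v,z).round(1))
```

```text
far end L [ 493.7 -281.   128. ] [ 40.2  -6.3 -29.7   1. ]
far end R [ 506.4 -283.3  128. ] [ 40.2   6.7 -29.7   1. ]
finger tip [ 492.6 -325.1   98.3] [-3.4  0.7  0.   1. ]
holder far L [ 477.4 -241.9   40. ] [ 75.6 -29.4  58.3   1. ]
holder far R [ 537.8 -253.1   40. ] [75.6 32.  58.3  1. ]
[[390.06920372   0.         315.63495631]
 [  0.         390.06920372 248.03174396]
 [  0.           0.           1.        ]] -0.06776968154901082 [[ 9.83224258e-01  1.75222043e-01  5.06684768e-02  5.06907044e+02]
 [-1.82399584e-01  9.43498391e-01  2.76660765e-01 -2.39703086e+02]
 [ 6.71438233e-04 -2.81261484e-01  9.59630933e-01  3.10592684e+02]
 [ 0.00000000e+00  0.00000000e+00  0.00000000e+00  1.00000000e+00]]
w2 holder far L [ 475.3 -242.    40. ]
R [ 539.6 -253.8   40. ]
```

```bash
python3 -m creep '[[1,0,0,-3,0,0,0],[1,0,0,-8,0,0,0],[1,0,0,-14,0,0,0],[1,0,0,-20,0,0,0],[1,0,0,-20,0,0,0],[1,0,0,-20,0,0,0]]'
python3 - <<'E'
from h import *
grab('wrist','w4');im=cv2.imread('pics/w4.png');g=im.max(2)
a=cv2.imread('pics/w3.png')[200:420,240:400];b=im[200:420,240:400]
cv2.imwrite('pics/c4.png',cv2.resize(np.hstack([a,b]),None,fx=2.5,fy=2.5,interpolation=cv2.INTER_CUBIC))
E
```

```text
clock: 6.6
tcp_pos: [492.5, -321.5, 118.2]
orientation: [-180.0, 0.0, 79.5]
wrist_force: [-0.4, 0.3, -0.6]
grip_width: 0.7
finger_force: 0.0
```

View pics/c4.png

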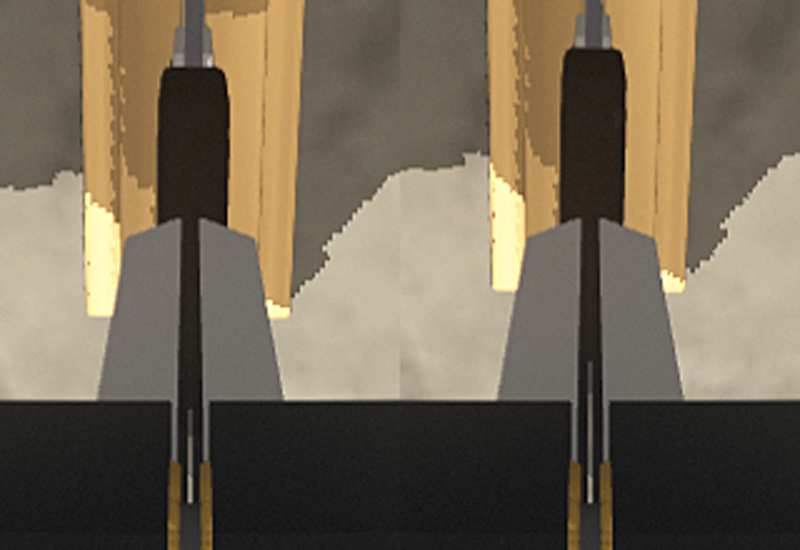

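After a 20 mm lift the card stayed put. The fingertips appear at the same row in both views, above the bar, so the real finger ends seem to be about 30 mm short of the stated TCP. I'll check this with triangulation.

Run:
```python
from h import *
e=[('w2',318.5,197),('w3',317.3,227),('w4',317.4,219)]
print('bar far end',tri(*e),tri(e[0],e[1]),tri(e[0],e[2]))
im=cv2.imread('pics/w2.png');print(im.shape)
# finger tip depth from open gap in w2
g=im.max(2);d=np.load('pics/w2.npz');K=d['K'];
for r in (292,300):
  row=g[r].astype(int);print(r,row[205:235],row[400:425])
print('depth', 390.07*94/(411-222))
# holder far top edge corners height check w2/w3
print(tri(('w2',288,149),('w3',273,146)),tri(('w2',350,149),('w3',364,146)))
```

```text
bar far end [ 498.9161372  -289.17854439   97.08259633] [ 498.91641193 -289.02263507   98.45485763] [ 498.84184012 -290.00924282   92.13313426]
(480, 640, 3)
292 [105 105 110 107 107 108 107 109 111 109 105  96  68  46  46  34 122 188
 177 176 176 178 179 182 180 179 178 180 178 174] [180 177 176 178 175 176 173 173 174 176 130  22  36  38  53  87 101 107
 106 104 105 105 106 105 104]
300 [110 109 109 110 108 102 100  68  42  46  46  48  45  49  48  44  46 124
 181 169 168 170 172 172 174 173 174 177 180 180] [187 190 188 184 179 178 177 180 185 161  40  32  44  36  42  43  41  41
  36  55  88 100 106 105 104]
depth 194.00306878306878
[ 471.62079515 -242.74640293  -11.78241796] [ 543.71998996 -256.02550611  -11.70428234]
```

Depth from the open-finger gap (189 px for 94 mm gives about 194 mm, where 225 is expected) confirms the tips end about 30 mm above the nominal TCP. I'll reopen, go 30 mm lower and grip. That is safe either way, since the holder top is at 40.

```bash
python3 -m creep '[[-1,0,0,0,0,0,0],[-1,0,0,0,0,0,0],[-1,1,0,0,0,0,0],[-1,2,0,0,0,0,0],[-1,3,0,0,0,0,0],[-1,4,0,0,0,0,0],[-1,4,0,5,0,0,0],[-1,4,0,15,0,0,0],[-1,4,0,28,0,0,0],[-1,4,0,38,0,0,0],[-1,4,0,44,0,0,0],[-1,4,0,46,0,0,0]]' && python3 -m creep '[[1,0,0,0,0,0,0],[1,0,0,0,0,0,0],[1,0,0,0,0,0,0],[1,0,0,0,0,0,0],[1,0,0,0,0,0,0],[1,0,0,0,0,0,0],[1,0,0,0,0,0,0],[1,0,0,0,0,0,0],[1,0,0,0,0,0,0],[1,0,0,0,0,0,0],[1,0,0,0,0,0,0]]'
```

```text
clock: 8.15
tcp_pos: [493.1, -317.7, 71.9]
orientation: [-180.0, 0.0, 79.5]
wrist_force: [0.1, -0.0, 1.0]
grip_width: 94.3
finger_force: 0.0
clock: 9.52
tcp_pos: [493.3, -317.6, 72.3]
orientation: [180.0, 0.0, 79.5]
wrist_force: [0.4, 0.1, -0.1]
grip_width: 13.8
finger_force: 30.0
```

Gripped: width 13.8, force 30 N. I'll lift and carry the card to in front of the guides.

```bash
python3 -m creep '[[1,0,0,-5,0,0,0],[1,0,0,-15,0,0,0],[1,0,0,-32,0,0,0],[1,0,0,-55,0,0,0],[1,0,0,-80,0,0,0],[1,0,0,-105,0,0,0],[1,0,0,-125,0,0,0],[1,0,0,-140,0,0,0],[1,0,0,-150,0,0,0],[1,0,0,-150,0,0,0]]' && python3 -m creep '[[1,15,-2,0,0,0,0],[1,45,-5,0,0,0,-0.5],[1,85,-10,0,0,0,-1],[1,130,-15,0,0,0,-1.5],[1,175,-20,0,0,0,-2],[1,220,-25,0,0,0,-2.5],[1,265,-30,0,0,0,-3],[1,305,-34,0,0,0,-3.5],[1,340,-38,0,0,0,-4],[1,367,-41,0,0,0,-4.5],[1,382,-43,0,0,0,-4.7],[1,387,-43.5,0,0,0,-4.7]]' && python3 -m creep '[[1,0,0,10,0,0,0],[1,0,0,20,0,0,0],[1,0,0,25,0,0,0],[1,0,0,25,0,0,0],[1,0,0,25,0,0,0]]';python3 - <<'E'
from h import *
grab('wrist','w5');print(tool())
im=cv2.imread('pics/w5.png')
cv2.imwrite('pics/c5.png',cv2.resize(im[80:340,200:440],None,fx=2.3,fy=2.3,interpolation=cv2.INTER_CUBIC))
E
```

```text
clock: 10.78
tcp_pos: [493.4, -317.7, 222.8]
orientation: [180.0, 0.0, 79.5]
wrist_force: [0.5, -0.6, -1.8]
grip_width: 13.8
finger_force: 30.0
clock: 12.28
tcp_pos: [520.6, 71.4, 221.9]
orientation: [-180.0, 0.0, 84.3]
wrist_force: [0.1, -0.6, -1.4]
grip_width: 14.1
finger_force: 30.0
clock: 12.9
tcp_pos: [521.1, 70.7, 197.5]
orientation: [180.0, 0.0, 84.2]
wrist_force: [-0.3, -0.1, -1.1]
grip_width: 13.9
finger_force: 30.0
[[ 1.01081711e-01  9.94878061e-01  3.62056948e-04  5.21128855e+02]
 [ 9.94878126e-01 -1.01081723e-01  1.52131925e-05  7.07390250e+01]
 [ 5.17326116e-05  3.58664763e-04 -9.99999934e-01  1.97506740e+02]
 [ 0.00000000e+00  0.00000000e+00  0.00000000e+00  1.00000000e+00]]
```

View pics/c5.png

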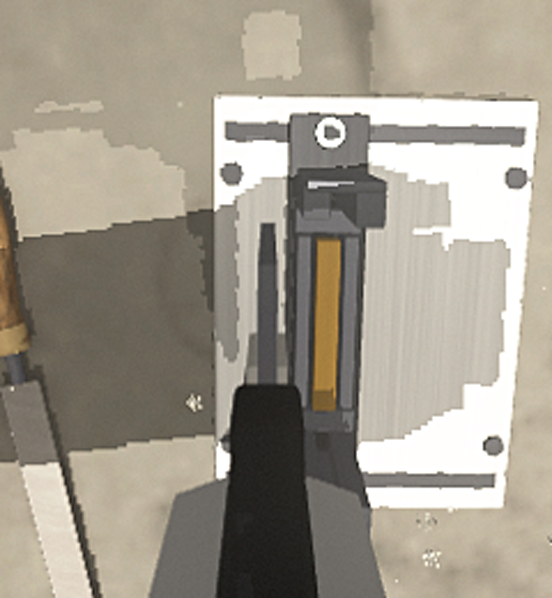

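The card hangs at columns 255–288 of the crop, clear left (-x) of the guides at (295–388). The brass is at 312–340, and the board's far end is at crop (267,222).

Run:
```python
from h import *
T=tool();Ti=np.linalg.inv(T)
f=lambda x,y,z:(Ti@np.r_[onz('w5',200+x/2.3,80+y/2.3,z),1])[:2].round(1)
im=cv2.imread('pics/w5.png');hsv=cv2.cvtColor(im,cv2.COLOR_BGR2HSV)
b=cv2.inRange(hsv,(12,80,60),(32,255,255))[160:270,325:360]
p=np.argwhere(b)
for r in (30,45,60,75,90): 
    c=p[p[:,0]==r][:,1]; 
    if len(c): print(r+160,c.min()+325,c.max()+326,(Ti@np.r_[onz('w5',(c.min()+c.max()+1)/2+325,r+160.5,38),1])[:2])
print('brass rows',p[:,0].min()+160,p[:,0].max()+161, f(328,238,38),f(325,411,38))
print('plate TL,TR,BR',f(215,97,10),f(538,100,10),f(503,507,10))
print('board end',f(267,222,143),f(267,222,135),'bar far end',f(268,386,252-10-0),f(239,386,253),f(300,386,253))
print('hole ring',f(330,132,15))
```

```text
190 337 348 [31.2977282  25.17715458]
205 337 348 [16.82455085 25.43466801]
220 336 347 [ 2.05618785 24.72834993]
235 336 347 [-13.02530156  24.99680244]
250 336 346 [-28.43944835  24.77834419]
brass rows 183 259 [38.  25.2] [-37.   25.2]
plate TL,TR,BR [ 94.8 -22.2] [ 94.2 116.6] [-95.3 114.9]
board end [55.4 -0.2] [54.6 -0.2] bar far end [34.  -0.2] [37.3 -5.5] [37.2  5.6]
hole ring [80.3 26.9]
```

The board end, bar end and earlier views all put the card's centre about 5 mm toward tool -x. Frame centre is at about 0 and the slot plane 25 mm ahead. I'll correct, lower to 98 mm and approach the tall cheeks.

```bash
python3 -m creep '[[1,2,0,5,0,0,0],[1,5,0,15,0,0,0],[1,5,0,27,0,0,0],[1,5,0,35,0,0,0],[1,5,0,37,0,0,0],[1,5,4,37,0,0,0],[1,5,10,37,0,0,0],[1,5,16,37,0,0,0],[1,5,20,37,0,0,0],[1,5,20,37,0,0,0],[1,5,20,37,0,0,0]]';python3 - <<'E'
from h import *
s=robot.sense();print(s['wrist_force'],s['moment'])
grab('wrist','w6')
im=cv2.imread('pics/w6.png')
cv2.imwrite('pics/c6.png',cv2.resize(im[100:300,240:400],None,fx=3,fy=3,interpolation=cv2.INTER_CUBIC))
E
```

```text
clock: 14.32
tcp_pos: [541.3, 73.7, 160.2]
orientation: [-180.0, 0.0, 84.2]
wrist_force: [0.2, -0.4, -0.9]
grip_width: 14.0
finger_force: 30.0
[ 0.22198502 -0.43154838 -0.94132566] [-0.0703989   0.08310921 -0.01379455]
```

View pics/c6.png

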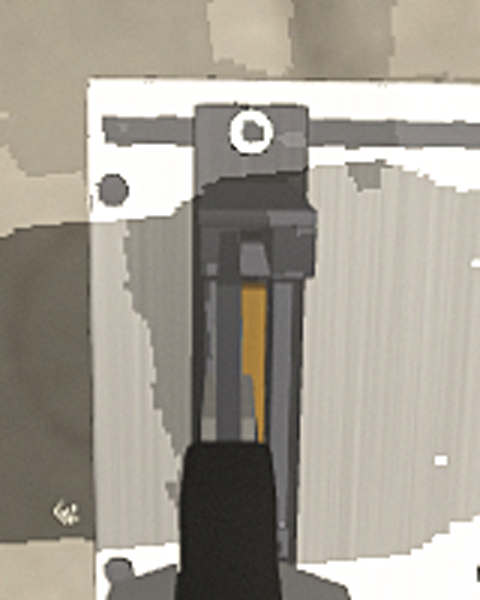

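The board (crop columns 218–240, end row 232) stands just left of the slot (240–270), short of the tall cheeks. I'll check the y centring, then feel forward.

```bash
python3 - <<'E'
from h import *
Ti=np.linalg.inv(tool())
f=lambda x,y,z:(Ti@np.r_[onz('w6',240+x/3,100+y/3,z),1])[:2].round(1)
print('plate edge (95)',f(240,79,10),'brass end (37)',f(253,283,38),'board end(60)',f(229,232,106),'bar end z187',f(228,442,188),
'cheek tops (50..62) z110',f(295,209,110),f(295,226,110),'z85',f(215,209,85),f(215,226,85),f(229,275,85))
E
python3 -m creep '[[1,0,2,0,0,0,0],[1,0,3,0,0,0,0],[1,0,3.5,0,0,0,0],[1,0,4,0,0,0,0],[1,0,4,0,0,0,0]]'; python3 -m creep '[[1,0,0.5,0,0,0,0],[1,0,1,0,0,0,0],[1,0,1,0,0,0,0],[1,0,1,0,0,0,0]]'
```

```text
plate edge (95) [90.1  3.4] brass end (37) [33.2  7. ] board end(60) [55.  -0.1] bar end z187 [29.4 -0.4] cheek tops (50..62) z110 [60.5 14.6] [56.7 14.6] z85 [58.3 -3.4] [54.2 -3.4] [42.2  0. ]
clock: 15.0
tcp_pos: [545.4, 73.3, 160.3]
orientation: [-180.0, 0.0, 84.2]
wrist_force: [0.4, -0.4, -0.6]
grip_width: 13.7
finger_force: 30.0
clock: 15.5
tcp_pos: [546.3, 73.3, 160.3]
orientation: [-180.0, 0.0, 84.2]
wrist_force: [0.6, -0.1, -0.4]
grip_width: 13.2
finger_force: 30.0
```

```bash
for i in 1 2; do python3 -m creep '[[1,0,0.5,0,0,0,0],[1,0,1,0,0,0,0],[1,0,1,0,0,0,0],[1,0,1,0,0,0,0]]'|egrep 'tcp|wrist'; done;  python3 -m creep '[[1,0,0.5,0,0,0,0],[1,0,0.5,0,0,0,0],[1,0,0.5,0,0,0,0],[1,0,0.5,0,0,0,0]]'|egrep 'tcp|wrist'
```

```text
tcp_pos: [547.3, 73.1, 160.3]
wrist_force: [-0.1, 0.8, -0.1]
tcp_pos: [548.2, 73.1, 160.2]
wrist_force: [-1.7, -0.8, -0.8]
tcp_pos: [548.7, 73.0, 160.2]
wrist_force: [-3.4, 1.2, -0.0]
```

Contact felt at x≈547.8, so the slot middle is about 1.25 mm back, at x≈546.5. I'll back off and start down.

```bash
python3 -m creep '[[1,0.5,-1,0,0,0,0],[1,0.5,-2.3,0,0,0,0],[1,0.5,-2.3,0,0,0,0],[1,0.5,-2.3,3,0,0,0],[1,0.5,-2.3,7,0,0,0],[1,0.5,-2.3,11,0,0,0],[1,0.5,-2.3,15,0,0,0],[1,0.5,-2.3,18,0,0,0],[1,0.5,-2.3,20,0,0,0],[1,0.5,-2.3,20,0,0,0]]'; python3 -c "
from h import *
print(robot.sense()['moment'])"
```

```text
clock: 18.25
tcp_pos: [546.6, 73.7, 140.2]
orientation: [-180.0, 0.0, 84.2]
wrist_force: [-0.4, 0.1, -1.2]
grip_width: 14.2
finger_force: 30.0
[-0.06629958  0.06790449  0.01455293]
```

```bash
python3 -m creep '[[1,0,0,3,0,0,0],[1,0,0,6,0,0,0],[1,0,0,9,0,0,0],[1,0,0,12,0,0,0],[1,0,0,12,0,0,0]]'; python3 -m creep '[[1,0,0,4,0,0,0],[1,0,0,8,0,0,0],[1,0,0,12,0,0,0],[1,0,0,15,0,0,0],[1,0,0,15,0,0,0]]'
```

```text
clock: 18.88
tcp_pos: [546.5, 73.7, 128.0]
orientation: [-180.0, 0.0, 84.2]
wrist_force: [0.4, 0.6, -0.6]
grip_width: 13.7
finger_force: 30.0
clock: 19.5
tcp_pos: [546.5, 73.7, 113.0]
orientation: [-180.0, 0.0, 84.2]
wrist_force: [-0.6, 0.1, -1.5]
grip_width: 13.9
finger_force: 30.0
```

Running free in the slots, with the lower edge at about 51 mm. Next I press onto the contact bar.

```bash
python3 -m creep '[[1,0,0,4,0,0,0],[1,0,0,8,0,0,0],[1,0,0,11,0,0,0],[1,0,0,12,0,0,0],[1,0,0,13,0,0,0],[1,0,0,14,0,0,0],[1,0,0,15,0,0,0],[1,0,0,15,0,0,0]]'; python3 -m creep '[[1,0,0,1,0,0,0],[1,0,0,2,0,0,0],[1,0,0,3,0,0,0],[1,0,0,4,0,0,0],[1,0,0,4,0,0,0]]'; python3 -m creep '[[1,0,0,0.5,0,0,0],[1,0,0,1,0,0,0],[1,0,0,1.5,0,0,0],[1,0,0,2,0,0,0],[1,0,0,2,0,0,0]]'
```

```text
clock: 20.5
tcp_pos: [546.9, 73.7, 98.8]
orientation: [180.0, -0.0, 84.2]
wrist_force: [-1.4, -0.5, 7.5]
grip_width: 13.7
finger_force: 30.0
clock: 21.12
tcp_pos: [546.9, 73.7, 94.8]
orientation: [180.0, -0.0, 84.2]
wrist_force: [-1.6, -0.1, 6.5]
grip_width: 13.9
finger_force: 30.0
clock: 21.75
tcp_pos: [546.9, 73.8, 92.9]
orientation: [180.0, -0.0, 84.2]
wrist_force: [-2.1, 0.3, 8.1]
grip_width: 13.9
finger_force: 30.0
```

```bash
for i in 1 2 3; do python3 -m creep '[[1,0,0,0.3,0,0,0],[1,0,0,0.6,0,0,0],[1,0,0,0.6,0,0,0],[1,0,0,0.6,0,0,0]]'|egrep 'tcp|wrist'; done
```

```text
tcp_pos: [546.9, 73.8, 92.3]
wrist_force: [-2.2, -0.4, 8.8]
tcp_pos: [547.2, 73.8, 92.1]
wrist_force: [-4.6, -0.8, 17.2]
tcp_pos: [547.6, 73.8, 92.0]
wrist_force: [-4.4, -0.7, 23.5]
```

Firm stop at TCP z≈92.1, as predicted (92.3). I'll relax the press, release and retreat upward.

```bash
python3 -m creep '[[1,0,0,-0.5,0,0,0],[1,0,0,-1,0,0,0],[1,0,0,-1.1,0,0,0],[1,0,0,-1.1,0,0,0]]' && python3 -m creep '[[0.7,0,0,0,0,0,0],[0.4,0,0,0,0,0,0],[0,0,0,0,0,0,0],[-0.5,0,0,0,0,0,0],[-1,0,0,0,0,0,0],[-1,0,0,0,0,0,0],[-1,0,0,0,0,0,0],[-1,0,0,0,0,0,0],[-1,0,0,0,0,0,0],[-1,0,0,0,0,0,0]]' && python3 -m creep '[[-1,0,0,-5,0,0,0],[-1,0,0,-15,0,0,0],[-1,0,0,-30,0,0,0],[-1,0,0,-55,0,0,0],[-1,0,0,-85,0,0,0],[-1,0,0,-115,0,0,0],[-1,0,0,-140,0,0,0],[-1,0,0,-150,0,0,0],[-1,0,0,-150,0,0,0],[-1,0,0,-150,0,0,0]]'
python3 - <<'E'
from h import *
grab('wrist','w7');im=cv2.imread('pics/w7.png');g=im.max(2);Ti=np.linalg.inv(tool())
m=(g<50).astype(np.uint8);m[:150]=0;m[330:]=0;m[:,:260]=0;m[:,390:]=0
n,l,st,c=cv2.connectedComponentsWithStats(m)
for i in range(1,n):
    if st[i,4]>200:
        r=cv2.minAreaRect(np.argwhere(l==i)[:,::-1].astype(np.float32));print(st[i],r)
        print([(Ti@np.r_[onz('w7',u,v,148),1])[:2].round(1).tolist() for u,v in cv2.boxPoints(r)])
E
```

```text
clock: 23.75
tcp_pos: [547.0, 73.8, 92.2]
orientation: [179.9, -0.0, 84.2]
wrist_force: [-1.2, 0.1, 7.5]
grip_width: 13.6
finger_force: 30.0
clock: 25.0
tcp_pos: [546.6, 73.7, 91.6]
orientation: [180.0, 0.0, 84.2]
wrist_force: [-0.6, 0.6, 0.0]
grip_width: 93.9
finger_force: 0.0
clock: 26.25
tcp_pos: [546.2, 73.7, 240.8]
orientation: [-179.9, 0.0, 84.2]
wrist_force: [-0.2, 0.5, -0.6]
grip_width: 94.2
finger_force: 0.0
[308 198  18  63 500] ((316.5, 229.0), (62.0, 17.0), 90.0)
[[34.9, -6.5], [34.9, 6.9], [-16.4, 7.2], [-16.4, -6.8]]
```

The bar measures 14 mm wide at z=148, square and centred on the tool, as a seated card should. Handing in.

```bash
python3 -c "
from cell import ticket
print(ticket.hand_in())"
```

```text
the job is handed in; nothing more can be done
None
```

I fitted the wide card in the guides, pressed it onto its stops and released it, left the narrow card untouched, and handed the job in at about 26 s; the hand-in returned no verdict.

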